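# Close the pinwheel of tea boxes on the coaster rack

### The job

Two wooden tea boxes are pegged down on top of the coaster rack; fill the two free places with the two matching oblong boxes from the table, so that the four make one flat pinwheel layer: each box in its own corner, its end facing the next one's side, an even small gap between neighbours and the same margin to the rack's edge all round. Set them down upright and gently, and leave the square box where it is.

Things in the scene. Friction and masses are not known exactly. Their poses are not given: they have to be found in the camera images.
- rack_top (a point): Centre of the flat top of the fixed wooden rack, 190 x 190 mm, 40 high; x, y along its sides, z up, drawer knob on -x. Two boxes like the loose ones are fast on it, lengths along x, centred at (x, y) (-35, -55) and (35, 55) mm. Free places: centres (55, -35) and (-55, 35), box length along y; this leaves 10 mm to neighbours and rack edges and a 50 mm square hole amid.
- box_a_mid (a point): One of two alike upright oblong wooden boxes, 100 x 60 x 50 mm high, 0.25 kg, lid fast, with an upright dark grip bar on the middle of the lid: 44 long (along the box) x 14 thick x 26 mm high. Point: centre of the box without grip, 25 mm above its underside, 25 below the lid's top. x along the box and bar, z up. Either box fits either free place, either way round.
- box_b_mid (a point): One of two alike upright oblong wooden boxes, 100 x 60 x 50 mm high, 0.25 kg, lid fast, with an upright dark grip bar on the middle of the lid: 44 long (along the box) x 14 thick x 26 mm high. Point: centre of the box without grip, 25 mm above its underside, 25 below the lid's top. x along the box and bar, z up. Either box fits either free place, either way round.
- square_mid (a point): a bystander: square wooden box of the same make, 70 x 70 x 50 mm with the same grip bar, loose on the table, to be left alone. This point is its centre without the grip, 25 mm above its underside; x along its grip bar, z up.
Things that resemble listed ones, but are neither listed nor needed, are in the scene too. Leave any green look-alike of the part that bears box_a_mid alone.

How it is judged:
By the outcome, as a careful person would: the job done as asked, in the order asked, and still so for the second after the job is handed in, with the robot touching nothing.
It also fails if it takes over 58 s, if anything falls off the work surface, if the arm or the gripper's body presses on something with over 40 N, if the wrist force passes 120 N, or if a joint passes its speed limit or range.

### The arm

A 7-joint arm with a two-finger parallel gripper is mounted at the origin on the work surface. World frame = base frame: x ahead of the robot, y to its left, z up, the work surface at z = 0. Lengths are in m, angles in rad, forces in N, time in s.
With the tool pointing down it reaches from about 0.4 to 0.85 m from the base axis. Payload 6.9 kg.
Tool frame: the origin (TCP) lies midway between the tips of the shut fingers; the grasp point (between the pads) lies behind it (ctrl.pinch_z is the z of the grasp point in the tool frame, in m); z points along the fingers, y is the line along which they close (so a half turn about z gives the same grasp; the last joint's range is limited). The gripper opens to 85 mm and grips with 20 to 120 N. Pads are 22 mm wide; open, the fingers measure 114 mm over their backs; the gripper's body (76 mm by 85 mm) begins 54 mm behind the grasp point. The pads swing forward as they close: fully open they stand 13 mm farther back than shut.
Start: joints at [1.228, 0.507, -0.238, 1.5, 0.126, 1.149, -0.155], TCP at [0.271, -0.563, 0.231] pointing down, gripper open.
Joint ranges: [-3.08, 3.08], [-0.24, 2.05], [-1.43, 1.35], [0, 2.5], [-1.52, 4.66], [0.17, 1.96], [-2.89, 2.89]. Speed limits (rad/s): [2.39, 2.39, 3.14, 3.14, 3.14, 3.14, 3.14].

### API

Orientations are given as a unit quaternion [w, x, y, z].
In Python, from station import ctrl, get_state, vision, ticket, models gives the robot as it stands. Calls block until the motion is done:
- ctrl.movep(position, orientation): joint-space move of the TCP to a pose.
- ctrl.movel(position, frame=None, max_speed=0.15): straight line of the TCP; frame=None keeps the orientation; max_speed is the mean speed in m/s.
- ctrl.set_joints(angles): joint-space move.
- ctrl.ungrasp() and ctrl.close_gripper(force=None): open the fingers fully, or close them until they stop; force is the grip in N (None keeps the last).
- ctrl.pause(seconds).
- ctrl.ik(position, orientation): joint angles nearest the present ones, or None.
- get_state(): the state.
- vision.grab_frame(name): name is "scene" or "top" or "wrist"; returns (picture, depth): 400x640x3 uint8, blue, green, red; 400x640 float32, m along the optical axis (not along the pixel's ray), 0 where there is no reading.
- vision.camera_info(name): a dict with "mtx" (3x3 intrinsics, pixels), "dist_coeffs" ([k1, k2, p1, p2, k3] as OpenCV has them; the pictures are not rectified), "R" (3x3) and "t" (3): a world point X has camera coordinates R X + t; the wrist camera has in their place "hand_eye" (4x4, takes a point from camera to tool coordinates, whose origin is the TCP and whose axes are the flange's). Camera axes: x right, y down, z forward; pixel columns grow to the right and rows downward; lengths in m; the calibration is good to about 2 mm. A picture is of the moment at which its call begins: read the wrist's pose just before it. camera_info takes no time and is no camera call.
A pose or a line that the arm cannot do raises ctrl.Unreachable and nothing moves.
- ticket.close_job(): hands the job in; it is judged then, once.
Trained networks look in the newest picture that a camera, given by its name, has taken for a name from the list of things; names that differ only in an ending like _2 or _b are one class to them, and where a whole thing is asked for, a point or a joint stands for the part that bears it (a point fixed in the world has none). Each returns a list of dicts, best first, with "p" (0 to 1); they miss things now and then, are a little off and sometimes report something else, mostly with a low value. They report only what shows in the picture. A call takes as long as a camera call. They do not tell look-alikes from the thing itself.
- models.recognise(camera, target): "point" ([column, row] in pixels, amid what is visible of it).
- models.masks_of(camera, target): "mask" (400x640 bool, what is visible of it) and "point" ([column, row] in pixels, amid what is visible of it).
The state is a dict: "time": time; "qpos": joint angles; "qd": joint speeds; "tau": joint torques, N m; "tcp_pos": TCP position; "eef_rot": TCP orientation; "contact_force": force on the tool from outside, world axes, zero at the start; "wrist_torque": the same for the moment, N m; "width": finger opening in m; "gripper_force": force on a finger pad.
Only numpy, scipy, OpenCV 4.12 (cv2) and the standard library are available. Lean on these libraries where they do the work, as an engineer would, in place of code of your own. Each camera call takes 0.05 s, during which the arm holds its last target. There are 200 camera calls.

## Working session

There is one attempt and no reset: what is moved stays moved. The work goes in short steps, each a Python script; the robot and the scene stay as the last script left them, time stands still between calls to the robot, and variables do not carry over. Pictures are saved under pics/ and viewed, at most 10 in all, crops included, and the job is handed in when it is done.

```bash
ls; mkdir -p pics; cat > h.py <<'E'
import numpy as np, cv2
from station import ctrl, get_state, vision, ticket, models
E
python3 - <<'E'
from h import *
s=get_state(); print(s['time'],s['tcp_pos'],s['eef_rot'],s['width'],ctrl.pinch_z)
ims=[]
for n in ("scene","top"):
    p,d=vision.grab_frame(n); np.savez(f"{n}.npz",p=p,d=d)
    cv2.imwrite(f"pics/{n}.png",p)
    for t in ("box_a_mid","square_mid","rack_top"):
        print(n,t,[(round(r['p'],2),np.round(r['point']).tolist()) for r in models.recognise(n,t)])
    ci=vision.camera_info(n); print(ci)
print(vision.camera_info("wrist"))
E
```

```text
pics
0.0 [ 0.27088442 -0.56271002  0.23044094] [-8.46386348e-04  9.74926976e-01  2.22523331e-01 -2.05256925e-04] 0.08543635258414242 -0.0187
scene box_a_mid [(0.96, [205.0, 209.0]), (0.74, [266.0, 241.0])]
scene square_mid [(0.86, [229.0, 341.0])]
scene rack_top [(0.75, [443.0, 169.0])]
{'mtx': array([[408.83181805,   0.        , 318.36848947],
       [  0.        , 408.83181805, 197.96832172],
       [  0.        ,   0.        ,   1.        ]]), 'dist_coeffs': array([-0.09434619,  0.        ,  0.        ,  0.        ,  0.        ]), 'R': array([[ 0.77061435,  0.63729778, -0.00225082],
       [ 0.4683528 , -0.56871582, -0.67617155],
       [-0.43220271,  0.52001332, -0.73674077]]), 't': array([-0.29122427, -0.21405766,  1.03838222])}
top box_a_mid [(0.96, [363.0, 223.0]), (0.65, [375.0, 285.0])]
top square_mid [(0.89, [432.0, 186.0])]
top rack_top [(0.77, [220.0, 156.0])]
{'mtx': array([[376.36654982,   0.        , 318.03516578],
       [  0.        , 376.36654982, 212.31667421],
       [  0.        ,   0.        ,   1.        ]]), 'dist_coeffs': array([0.01983736, 0.        , 0.    
[... 177 characters left out ...]
-01,  5.58913170e-03, -9.84501902e-01]]), 't': array([-0.08174585,  0.43996417,  0.87228998])}
{'mtx': array([[304.27463465,   0.        , 320.7738293 ],
       [  0.        , 304.27463465, 201.07537651],
       [  0.        ,   0.        ,   1.        ]]), 'dist_coeffs': array([-0.03940354,  0.        ,  0.        ,  0.        ,  0.        ]), 'hand_eye': array([[-2.90938289e-04, -9.55980718e-01, -2.93429349e-01,
         7.46277112e-02],
       [ 9.99999926e-01, -3.52531941e-04,  1.57024069e-04,
         1.94686692e-03],
       [-2.53555200e-04, -2.93429282e-01,  9.55980749e-01,
        -1.42164715e-01],
       [ 0.00000000e+00,  0.00000000e+00,  0.00000000e+00,
         1.00000000e+00]])}
```

View pics/top.png

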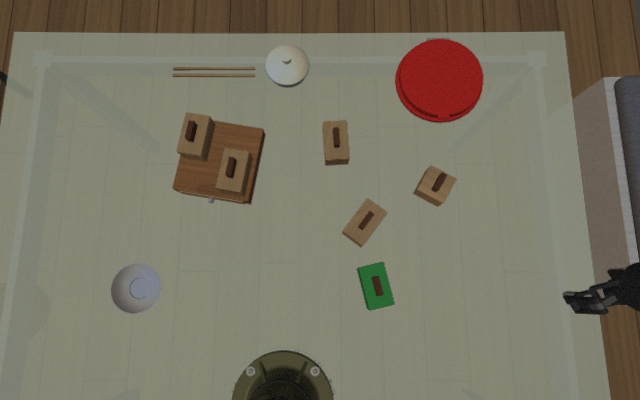

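View pics/scene.png

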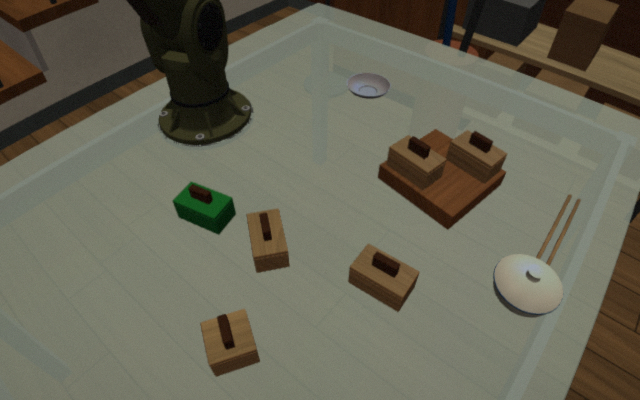

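The top view shows the rack at about (220,160), with pegged boxes at (195,135) and (234,170) and its knob at (212,200). The loose oblong boxes are at (336,142) and (365,222), the square box at (436,186) and the green look-alike at (376,286). Next I'll get coarse poses from the depth.

```bash
cat >> h.py <<'E'
from scipy.spatial.transform import Rotation as Ro
def Rq(q): return Ro.from_quat(np.asarray(q)[[1,2,3,0]]).as_matrix()
def cloud(name,d,pose=None):
    """depth -> world points (400,640,3), NaN where unread"""
    ci=vision.camera_info(name)
    v,u=np.mgrid[0:400,0:640].astype(np.float64)
    n=cv2.undistortPoints(np.stack([u,v],-1).reshape(-1,1,2),ci['mtx'],ci['dist_coeffs']).reshape(400,640,2)
    z=np.where(d>0,d,np.nan).astype(float)
    c=np.dstack([n*z[...,None],z])
    if name=='wrist':
        H=ci['hand_eye']; R,t=pose
        return (c@H[:3,:3].T+H[:3,3])@R.T+t
    return (c-ci['t'])@ci['R']
def rect(P):
    """xy points -> centre, long side, short side, yaw of long side"""
    (cx,cy),(w,h),a=cv2.minAreaRect(P.astype(np.float32)*1000)
    if w<h: w,h,a=h,w,a+90
    return np.array([cx,cy])/1000,w,h,(a+90)%180-90
def blobs(W,zlo,zhi,minpx,ref=None):
    m=((W[...,2]>zlo)&(W[...,2]<zhi)).astype(np.uint8)
    m=cv2.morphologyEx(m,cv2.MORPH_OPEN,np.ones((2,2),np.uint8))
    n,l,s,c=cv2.connectedComponentsWithStats(m,connectivity=4)
    out=[]
    for i in range(1,n):
        if s[i,4]>=minpx:
            P=W[l==i]; out.append((c[i].round().tolist(),int(s[i,4]),np.median(P[:,2]).round(4))+rect(P[:,:2]))
    return out
E
python3 - <<'E'
from h import *
z=np.load('top.npz'); W=cloud('top',z['d'])
print(np.isnan(W[...,2]).mean(), np.nanmedian(W[250:260,240:340,2]))
for lo,hi in((.02,.15),(.042,.056),(.034,.045),(.082,.096)):
    print(lo,hi)
    for b in blobs(W,lo,hi,80): 
        if b[0][0]<480: print(b)
E
```

```text
0.00408203125 0.0009655062747256631
0.02 0.15
([442.0, 79.0], 5182, np.float64(nan), array([ 0.81082355, -0.40312628]), 192.61402893066406, 184.405517578125, -48.749149322509766)
([288.0, 66.0], 1506, np.float64(nan), array([ 0.82033533, -0.00862922]), 122.74097442626953, 103.92318725585938, -72.3784122467041)
([218.0, 160.0], 6180, np.float64(nan), array([nan, nan]), 0.0, 0.0, 0.0)
([337.0, 143.0], 1021, np.float64(nan), array([ 0.6269201 , -0.13006093]), 111.96326446533203, 65.18336486816406, 5.153501987457275)
([436.0, 186.0], 948, np.float64(nan), array([ 0.51296265, -0.37934741]), 92.27567291259766, 77.88556671142578, -31.777751922607422)
([366.0, 223.0], 1084, np.float64(nan), array([ 0.41760431, -0.20118787]), 112.78356170654297, 59.85948181152344, -38.664039611816406)
([377.0, 287.0], 1197, np.float64(nan), array([nan, nan]), 0.0, 0.0, 0.0)
([132.0, 289.0], 568, np.float64(nan), array([0.26007629, 0.34769775]), 117.73871612548828, 104.22441101074219, -64.9291763305664)
([284.0, 384.0], 1351, np.float64(nan), array([ 0.0531277 , -0.00324312]), 153.78921508789062, 72.1076889038
[... 967 characters left out ...]
([nan, nan]), 0.0, 0.0, 0.0)
([282.0, 375.0], 80, np.float64(nan), array([ 0.0711282 , -0.00164727]), 67.70445251464844, 8.0808744430542, -86.64236211776733)
0.082 0.096
([286.0, 57.0], 83, np.float64(0.0891), array([ 0.82304126, -0.00430208]), 32.67005157470703, 19.161611557006836, -25.5045166015625)
([194.0, 136.0], 878, np.float64(nan), array([0.63685095, 0.20919208]), 129.79925537109375, 47.61635971069336, -14.723762512207031)
([233.0, 171.0], 919, np.float64(nan), array([0.53188043, 0.11746234]), 99.44434356689453, 57.183414459228516, -10.704055786132812)
([292.0, 387.0], 126, np.float64(0.0864), array([ 0.05519799, -0.02970241]), 75.6240463256836, 12.737547874450684, 62.94374084472656)
```

```bash
cat >> h.py <<'E'
def down(phi):
    """tool pointing down, tool x at world angle phi (deg)"""
    c,s=np.cos(np.radians(phi)),np.sin(np.radians(phi))
    q=Ro.from_matrix(np.array([[c,s,0],[s,-c,0],[0,0,-1.]])).as_quat()
    return q[[3,0,1,2]]
def look(fn):
    s=get_state(); p,d=vision.grab_frame('wrist')
    R,t=Rq(s['eef_rot']),np.array(s['tcp_pos'])
    np.savez(fn,p=p,d=d,R=R,t=t); cv2.imwrite(f'pics/{fn}.png',p)
    return p,d,cloud('wrist',d,(R,t))
E
python3 - <<'E'
from h import *
Q={}
for nm,x,y,z,ph in (('B',.418,-.201,.06,-39),('A',.627,-.13,.06,5),('P1',.634,.12,.1,-101+0),('P2',.535,.207,.1,-101)):
    for k in (0,180):
        q=ctrl.ik([x,y,z],down(ph+k)); print(nm,ph+k,None if q is None else np.round(q,2))
for fn,x,y,z,ph in (('B1',.418,-.201,.2,-39),('A1',.627,-.13,.2,5),('R1',.584,.163,.3,-11)):
    ctrl.movep([x,y,z],down(ph)); p,d,W=look(fn)
    print(fn,get_state()['time'],np.round(get_state()['qpos'],2))
    for lo,hi in((.044,.056),(.066,.086),(.034,.046),(.084,.096),(.106,.126)):
        for b in blobs(np.nan_to_num(W),lo,hi,150): print(lo,b)
E
```

```text
B -39 [ 0.4   0.5  -0.01  2.13  0.01  0.51 -1.86]
B 141 [ 0.85  0.57 -0.67  2.13  0.59  0.64  0.66]
A 5 [ 0.3   0.7  -0.22  1.66  0.19  0.81 -1.49]
A 185 [ 0.65  0.83 -0.87  1.65  0.73  1.01  1.18]
P1 -101 [ 0.38  0.94 -1.23  1.6   0.92  1.28  1.94]
P1 79 [ 0.13  0.72 -0.63  1.61  0.48  0.98 -0.84]
P2 -101 [ 0.26  0.85 -1.23  1.8   0.88  1.16  1.69]
P2 79 [ 0.06  0.66 -0.76  1.8   0.56  0.91 -1.15]
B1 1.9833 [ 0.47  0.29 -0.09  1.95  0.03  0.9  -1.89]
0.044 ([405.0, 17.0], 2392, np.float64(0.0495), array([ 0.23893456, -0.20849142]), 627.6124877929688, 91.30143737792969, -32.830562591552734)
0.044 ([120.0, 70.0], 6084, np.float64(0.0495), array([ 0.34017856, -0.08527377]), 693.9507446289062, 102.00202941894531, -5.7106781005859375)
0.044 ([315.0, 190.0], 5011, np.float64(0.0496), array([ 0.24204483, -0.09187486]), 511.385986328125, 81.1859359741211, -29.80645751953125)
0.044 ([57.0, 270.0], 904, np.float64(0.05), array([0.28564914, 0.06378639]), 583.2005615234375, 50.33570098876953, 7.654879093170166)
0.044 ([395.0, 270.0], 1883, np.float64(0.0494), array([ 0.18728839, -0.14356042]), 
[... 4789 characters left out ...]
.034 ([579.0, 291.0], 238, np.float64(0.0423), array([ 0.17273119, -0.10114795]), 398.480224609375, 38.48896026611328, -35.869441986083984)
0.084 ([270.0, 150.0], 3795, np.float64(0.0895), array([0.32791495, 0.1511264 ]), 711.2933959960938, 124.62460327148438, 14.805760383605957)
0.084 ([363.0, 205.0], 3267, np.float64(0.0896), array([0.29142307, 0.08499436]), 598.1077880859375, 104.27301025390625, 6.370026111602783)
0.106 ([266.0, 156.0], 568, np.float64(0.1153), array([0.31739343, 0.1203552 ]), 677.8468017578125, 37.677120208740234, 17.585235595703125)
0.106 ([366.0, 214.0], 484, np.float64(0.1155), array([0.27691833, 0.06680058]), 569.0239868164062, 28.214454650878906, 10.723641395568848)
```

```bash
cat >> h.py <<'E'
def fit(W,c,r,zlo,zhi,pct=.7):
    """min-area rectangle with trimmed extents of the points within r of c (xy), z in range"""
    P=W[(W[...,2]>zlo)&(W[...,2]<zhi)&(np.hypot(W[...,0]-c[0],W[...,1]-c[1])<r)]
    z=np.median(P[:,2]); P=P[:,:2]; best=None
    for a in np.arange(0,90,.25):
        u=np.array([np.cos(np.radians(a)),np.sin(np.radians(a))]); v=np.array([-u[1],u[0]])
        lu,hu=np.percentile(P@u,[pct,100-pct]); lv,hv=np.percentile(P@v,[pct,100-pct])
        if best is None or (hu-lu)*(hv-lv)<best[0]: best=((hu-lu)*(hv-lv),u*(lu+hu)/2+v*(lv+hv)/2,hu-lu,hv-lv,a)
    _,c,w,h,a=best
    if w<h: w,h,a=h,w,a+90
    return c.round(4),round(w*1e3,1),round(h*1e3,1),(a+90)%180-90,z.round(4),len(P)
def load(fn):
    z=np.load(fn+'.npz'); return z['p'],z['d'],cloud('wrist',z['d'],(z['R'],z['t']))
E
python3 - <<'E'
from h import *
A,B,R=(.627,-.13),(.418,-.201),(.584,.163)
for fn in ('B1','A1','R1'):
    W=load(fn)[2]; print(fn)
    for n,c,k in (('A',A,'A1R1'),('B',B,'B1R1')):
        if fn in k:
            print(n,'lid',*fit(W,c,.075,.044,.056)); print(n,'bar',*fit(W,c,.04,.066,.086))
    if fn=='R1':
        for n,c in (('peg+',(.637,.209)),('peg-',(.532,.117))):
            print(n,'lid',*fit(W,c,.075,.084,.096)); print(n,'bar',*fit(W,c,.04,.106,.126))
        print('rack',*fit(W,R,.16,.034,.1,.2)); print('rackflat',*fit(W,R,.16,.035,.044,.2))
E
```

```text
B1
B lid [ 0.4172 -0.1947] 98.3 59.0 -36.5 0.0496 5013
B bar [ 0.4172 -0.1946] 42.9 13.8 -37.25 0.0755 710
A1
A lid [ 0.6233 -0.1263] 98.4 59.0 3.0 0.0496 5093
A bar [ 0.6231 -0.1265] 43.1 13.0 4.25 0.0755 712
R1
A lid [ 0.6227 -0.1259] 98.4 59.6 3.5 0.0496 3113
A bar [ 0.6226 -0.1262] 43.4 14.7 3.5 0.0748 629
B lid [ 0.4188 -0.1933] 98.4 59.3 -37.0 0.0496 2088
B bar [ 0.4183 -0.1934] 43.1 15.2 -38.75 0.0748 456
peg+ lid [0.6222 0.2127] 98.5 58.7 -10.75 0.0896 3797
peg+ bar [0.6224 0.2132] 43.0 14.1 -10.0 0.1154 569
peg- lid [0.5349 0.1169] 98.2 59.2 -10.25 0.0896 3269
peg- bar [0.5347 0.117 ] 43.0 13.8 -9.25 0.1155 485
rack [0.5784 0.1647] 189.7 187.2 -10.25 0.0405 19038
rackflat [0.5785 0.1649] 189.9 188.0 -10.25 0.0397 11313
```

View pics/R1.png

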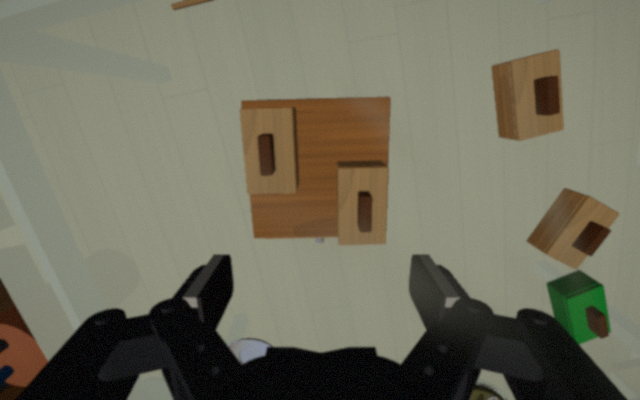

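R1 shows the rack with pegs at (270,150) and (363,205), and the free places at upper right and lower left. The rack fits at (0.5786, 0.1648) with yaw -10.1° in every check. Next I'll pick A and place it in the +x place.

```bash
cat >> h.py <<'E'
RC,RY=np.array([.5786,.1648]),-10.1
def place_xy(p):
    a=np.radians(RY); return RC+np.array([[np.cos(a),-np.sin(a)],[np.sin(a),np.cos(a)]])@np.array(p)
def pick(c,phi,z=.054):
    ctrl.movep([*c,z+.06],down(phi)); ctrl.movel([*c,z],max_speed=.1)
    ctrl.close_gripper(60); s=get_state()
    print('grip',s['width'],s['gripper_force'],np.round(s['tcp_pos'],4),s['time'])
    ctrl.movel([*c,.2],max_speed=.15); print('held',get_state()['width'],get_state()['contact_force'])
def put(c,phi,z=.094):
    ctrl.movep([*c,.21],down(phi)); ctrl.movel([*c,z+.004],max_speed=.1); ctrl.pause(.2)
    f0=get_state()['contact_force'][2]; h=z+.004
    while h>z-.003:
        h-=.0007; ctrl.movel([*c,h],max_speed=.02); f=get_state()['contact_force'][2]
        if abs(f-f0)>1.5: break
    s=get_state(); print('down',h,f-f0,np.round(s['tcp_pos'],4),s['time'])
    ctrl.ungrasp(); ctrl.movel([*c,.2],max_speed=.15); print('t',get_state()['time'])
E
python3 - <<'E'
from h import *
pick((.6231,-.1264),3.5)
c=place_xy((.055,-.035)); put(c,79.9)
p,d,W=look('P1')
print(*fit(W,c,.075,.084,.096)); print(*fit(W,c,.04,.106,.126))
print(RC,c)
E
```

```text
grip 0.012826280504203806 61.50962948799133 [ 0.6231 -0.1263  0.054 ] 6.8583
held 0.012699939412222333 [-0.91196098  0.37552536 -2.50789148]
down 0.09379999999999997 1.7595316961097733 [0.6267 0.1208 0.094 ] 11.925
t 13.4833
[0.6074 0.135 ] 125.0 102.0 80.25 0.0896 10219
[0.6264 0.1184] 42.6 13.5 80.25 0.1154 963
[0.5786 0.1648] [0.62660984 0.12069722]
```

```bash
python3 - <<'E'
from h import *
pick((.4173,-.1946),-37)
c=place_xy((-.055,.035)); put(c,79.9)
ctrl.movep([*RC,.3],down(-11)); p,d,W=look('R2')
a=np.radians(RY); Rm=np.array([[np.cos(a),-np.sin(a)],[np.sin(a),np.cos(a)]])
for n,l in (('p-',(-.035,-.055)),('p+',(.035,.055)),('A',(.055,-.035)),('B',(-.055,.035))):
    for zl,r in ((.106,.04),):
        f=fit(W,place_xy(l),r,zl,zl+.02); print(n,l,((f[0]-RC)@Rm).round(4),f)
m=(W[...,2]>.084)&(W[...,2]<.096)
L=(W[m][:,:2]-RC)@Rm
for n,l,w,h in (('p-',(-.035,-.055),.05,.03),('p+',(.035,.055),.05,.03),('A',(.055,-.035),.03,.05),('B',(-.055,.035),.03,.05)):
    q=L-np.array(l); q=q[(abs(q[:,0])<w+.005)&(abs(q[:,1])<h+.005)]
    print(n,'lid x',np.percentile(q[:,0],[.7,99.3]).round(4)*1e3,'y',np.percentile(q[:,1],[.7,99.3]).round(4)*1e3)
print('rack',*fit(W,RC,.16,.034,.1,.2)); print(get_state()['time'])
E
```

```text
grip 0.012543454690361791 61.64651155471802 [ 0.4174 -0.1945  0.0541] 16.375
held 0.012905380059716915 [-0.66171346  0.04632103 -2.79506857]
down 0.09379999999999997 4.3915751662686064 [0.5306 0.209  0.0941] 22.0167
t 23.575
p- (-0.035, -0.055) [-0.0349 -0.0548] (array([0.5346, 0.117 ]), np.float64(43.1), np.float64(13.9), np.float64(-9.75), np.float64(0.1154), 499)
p+ (0.035, 0.055) [0.034  0.0553] (array([0.6218, 0.2133]), np.float64(43.7), np.float64(13.9), np.float64(-10.0), np.float64(0.1153), 579)
A (0.055, -0.035) [ 0.0557 -0.0375] (array([0.6269, 0.1181]), np.float64(43.9), np.float64(13.8), np.float64(80.5), np.float64(0.1154), 593)
B (-0.055, 0.035) [-0.0542  0.032 ] (array([0.5309, 0.2058]), np.float64(43.5), np.float64(13.6), np.float64(80.0), np.float64(0.1153), 526)
p- lid x [-48.9  49.5] y [-29.4  30.2]
p+ lid x [-49.9  48.9] y [-29.4  29.3]
A lid x [-29.1  30.4] y [-51.9  46.9]
B lid x [-28.9  30.3] y [-52.5  46.5]
rack [0.5835 0.1648] 183.5 179.8 79.75 0.0893 18976
24.7583
```

View pics/R2.png

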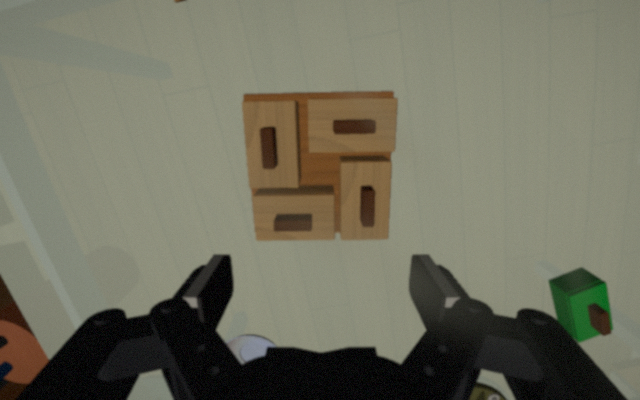

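R2 shows the full pinwheel: box A at (352,126), box B at (293,222). Measured against the pegs, both sit about 2.7 mm too far in rack -y and 0.7 mm too far in +x. I'll regrasp each one and shift it.

```bash
cat >> h.py <<'E'
a=np.radians(RY); Rm=np.array([[np.cos(a),-np.sin(a)],[np.sin(a),np.cos(a)]])
def check(fn):
    ctrl.movep([*RC,.3],down(-11)); p,d,W=look(fn)
    m=(W[...,2]>.084)&(W[...,2]<.096); L=(W[m][:,:2]-RC)@Rm
    for n,l,w,h in (('p-',(-.035,-.055),.05,.03),('p+',(.035,.055),.05,.03),('A',(.055,-.035),.03,.05),('B',(-.055,.035),.03,.05)):
        f=fit(W,place_xy(l),.04,.106,.126)
        q=L-np.array(l); q=q[(abs(q[:,0])<w+.005)&(abs(q[:,1])<h+.005)]
        print(n,'bar',(((f[0]-RC)@Rm-l)*1e3).round(1),f[3],'lid x',np.percentile(q[:,0],[.7,99.3]).round(4)*1e3,'y',np.percentile(q[:,1],[.7,99.3]).round(4)*1e3)
def shift(c,dl,phi=79.9,z=.094):
    c2=c+Rm@np.array(dl)
    ctrl.movep([*c,z+.05],down(phi)); ctrl.movel([*c,z],max_speed=.1); ctrl.close_gripper(60)
    ctrl.movel([*c,z+.006],max_speed=.05); ctrl.movel([*c2,z+.006],max_speed=.03); ctrl.movel([*c2,z+.003],max_speed=.03); ctrl.pause(.2)
    f0=get_state()['contact_force'][2]; h=z+.003
    while h>z-.002:
        h-=.0005; ctrl.movel([*c2,h],max_speed=.02); f=get_state()['contact_force'][2]
        if abs(f-f0)>1.5: break
    print('down',h,f-f0); ctrl.ungrasp(); ctrl.movel([*c2,z+.06],max_speed=.15); print('t',get_state()['time'])
E
python3 - <<'E'
from h import *
shift(place_xy((-.055,.035)),(-.0007,.0029))
shift(place_xy((.055,-.035)),(-.0007,.0027))
check('R3'); s=get_state(); print(s['time'])
p,d=vision.grab_frame('scene'); cv2.imwrite('pics/s3.png',cv2.resize(p[100:250,350:540],None,fx=4,fy=4))
E
```

```text
down 0.094 3.6305082700583773
t 30.8917
down 0.094 3.211099332340929
t 36.5083
p- bar [-0.   0.2] -10.0 lid x [-49.4  49.4] y [-29.4  29.8]
p+ bar [-0.6  0.4] -9.75 lid x [-50.1  48.9] y [-29.4  29.3]
A bar [0.3 0.7] 79.25 lid x [-29.6  30. ] y [-49.1  49.7]
B bar [0.1 0. ] 79.25 lid x [-29.3  29.7] y [-49.2  49.4]
37.825
```

View pics/s3.png

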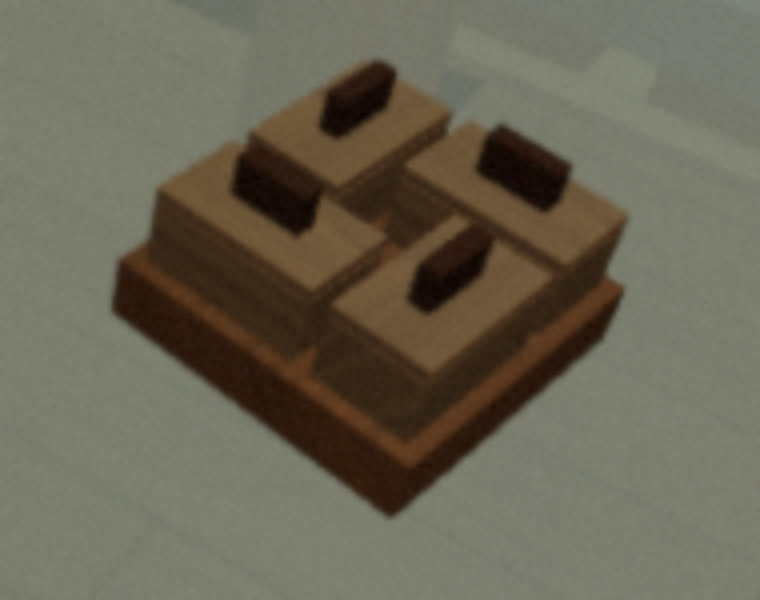

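The crop shows all four boxes upright in a flat pinwheel with even gaps and margins. Errors are under 1 mm, so I'm handing in.

```bash
python3 -c "
from h import *
print(ticket.close_job())"
```

```text
the job is handed in; nothing more can be done
None
```

Both oblong boxes now stand upright in the two free places on the rack, within about 1 mm of where they belong, the square and green boxes were not touched, and the job was handed in at about 38 s.

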